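# Dip the oil canister with the gauge rod

### The arm

A 6-joint arm with a two-finger parallel gripper is mounted at the origin on the work surface. World frame = base frame: x ahead of the robot, y to its left, z up, the work surface at z = 0. Lengths are in mm, angles in rad, forces in N, time in s.
With the tool pointing down it reaches from about 350 to 775 mm from the base axis. Payload 7.3 kg.
Tool frame: the origin (TCP) lies at the very end of the fingers, on their centre line; the grasp point (between the pads) lies 19 mm behind it (bot.grip_point_offset is the distance from the TCP to the grasp point, in mm); z points along the fingers, y is the line along which they close (so a half turn about z gives the same grasp; the last joint's range is limited). The gripper opens to 92 mm and grips with 3 to 60 N. Pads are 19 mm wide; open, the fingers measure 130 mm over their backs; the gripper's body (75 mm by 190 mm) begins 47 mm behind the grasp point.
Start: joints at [-1.389, 0.342, 1.524, -0, 1.275, -0.146], TCP at [169.053, -497.06, 197.241] pointing down, gripper open.
Joint ranges: [-2.53, 2.53], [-0.77, 2.02], [0.04, 2.7], [-1, 4.14], [0.28, 2.66], [-3.11, 3.11]. Speed limits (rad/s): [2.57, 2.57, 3.14, 3.14, 3.14, 3.14].

### API

Orientations are given as [roll, pitch, yaw] about the fixed x, y, z axes, in that order (R = Rz(yaw) Ry(pitch) Rx(roll)).
In Python, from plant import bot gives the robot as it stands. The module is installed in compiled form; this text tells all that it offers.
- The arm moves only by the shell command python3 -m jog 'ROWS' [OPENING]. ROWS is JSON, a list of rows, each a list of 6 numbers: the shift along the tool's x, y, z in mm, then the turn, a rotation vector about the tool's x, y, z in rad. In form: [[dx, dy, dz, rx, ry, rz], ...]. A call has 1 to 12 rows; each row shifts and turns the commanded pose from where the row before left it, along the tool's axes as they then stand; what a row does not reach is not made up. A row lasts 1/10 s, in which the tool goes at most 50 mm and 8.59 degrees, less where a joint would pass 70% of its speed; a pose out of reach is approached as far as the arm can. A call with a gripper value outside its range is refused whole. OPENING is the opening in per cent of the stroke, from 0 (shut) to 100 (fully open), set as the call begins (- or left out, the last holds). The fingers move at their own pace and stop on an object; the grip force is fixed at half the most. Time passes only in rows, so rows that do not move let the fingers close. It gives the time, the measured TCP pose, the force, the opening and the grip force at its end, in the units of the state.
- bot.get_obs(): the state, without advancing time (a new reading comes with each control period).
- bot.capture(name): name is "scene" or "top" or "wrist"; returns the picture (384x512x3 uint8, red, green, blue); there is no depth.
- bot.camera_model(name): a dict with "fx", "fy", "cx", "cy" (pixels), "dist_coeffs" ([k1, k2, p1, p2, k3] as OpenCV has them; the pictures are not rectified), "position" and "orientation" of the camera in the world; the wrist camera has in their place "T_tool_cam" (4x4, takes a point from camera to tool coordinates, whose origin is the TCP and whose axes are the flange's). Camera axes: x right, y down, z forward; pixel columns grow to the right and rows downward; lengths in mm; the calibration is good to about 2 mm. A picture is of the moment at which its call begins: read the wrist's pose just before it. camera_model takes no time and is no camera call.
- bot.close_job(): hands the job in; it is judged then, once.
Trained networks look in the newest picture that a camera, given by its name, has taken for a name from the list of things; names that differ only in an ending like _2 or _b are one class to them, and where a whole thing is asked for, a point or a joint stands for the part that bears it (a point fixed in the world has none). Each returns a list of dicts, best first, with "p" (0 to 1); they miss things now and then, are a little off and sometimes report something else, mostly with a low value. They report only what shows in the picture. A call takes as long as a camera call. They do not tell look-alikes from the thing itself.
- bot.outline_of(target, camera): "mask" (384x512 bool, what is visible of it) and "pixel" ([column, row] in pixels, amid what is visible of it).
The state is a dict: "time": time; "joint_positions": joint angles; "dq": joint speeds; "tau": joint torques, N m; "tool_pos": TCP position; "tcp_rot": TCP orientation; "contact_force": force on the tool from outside, world axes, zero at the start; "moment": the same for the moment, N m; "grip_width": finger opening in mm; "finger_force": force on a finger pad.
Only numpy, scipy, OpenCV 4.12 (cv2) and the standard library are available. Lean on these libraries where they do the work, as an engineer would, in place of code of your own. Each camera call takes 0.05 s, during which the arm holds its last target. There are 200 camera calls.

### The job

Check the level in the squat steel oil canister: take the gauge rod out of its wooden holder, push it down the guide tube on the canister's lid until its collar stops on the tube's mouth, then draw it right out. Finish still holding the rod in the gripper, lying level and still in the air with its tip over the round steel drip dish, 5 to 20 cm above it; do not put it down or let go, and leave the cheeses and other things on the counter where they are.

Things in the scene. Friction and masses are not known exactly. Their poses are not given: they have to be found in the camera images.
- rod: loose gauge rod, 186 mm, 90 g (x0.8 to 1.3), round all over: steel shaft 8 mm across, 100 mm long, tapered tip; steel collar 26 mm across, 6 mm thick; then wooden handle 18 mm across, 80 mm long. Origin at the tip's end, z towards the handle (its middle at 146 mm). Starts upright in the holder, collar resting on the holder's top, tip 5 mm above the counter
- rod_tip (a point): the tip's end of the rod
- rod_collar (a point): on the rod's axis at the collar's underside, 100 mm from the tip
- canister: squat round steel oil canister, fixed, 150 mm across, lid 100 mm above the counter, small tap low on its front (-x) reaching 105 mm from the axis. An upright steel guide tube at the lid's centre, 23 mm across, bore 14 mm wide and 117 mm deep, open at the top, ends 25 mm above the lid. Origin under its centre, z up
- tube_mouth (a point): centre of the guide tube's mouth, 125 mm above the counter
- holder: dark wooden holder, fixed: a square post 50 x 50 mm, 105 mm high, on a foot 100 x 100 x 12 mm; one upright bore 13 mm wide and 103 mm deep in its top holds the rod. Origin under its centre
- dish: shallow round steel drip dish, fixed, 130 mm across the rim, 22 mm high, open at the top. Origin under its centre, z up
- cheese_round: loose round fresh cheese, 100 mm across, 58 mm high; origin under its centre. Bystander
- cheese_flat: loose flat fresh cheese, 110 mm across, 42 mm high; origin under its centre. Bystander
- jar: loose amber glass jar with steel cap, 64 mm across, 85 mm high; origin under its centre. Bystander
- tub: loose clear plastic tub with white lid, 76 x 116 x 53 mm; origin under its centre. Bystander
- cup: loose small white ceramic cup, 60 mm across, 60 mm high; origin under its centre. Bystander
- spatula: loose spatula lying flat on the counter, 200 mm long; origin about its middle. Bystander
There are look-alikes about, which are no part of the job. Of the things that look like the holder, take the one that is farthest to the robot's left at the start. Leave any green look-alike of the rod alone.

How it is judged:
By the outcome, as a careful person would: the job done as asked, in the order asked, and still so for the second after the job is handed in, while the arm keeps its last pose, push and grip.
It also fails if it takes over 61 s, if anything falls off the work surface, if the arm or the gripper's body presses on something with over 40 N, if the wrist force passes 120 N, or if a joint passes its speed limit or range.

## Working session

There is one attempt and no reset: what is moved stays moved. The work goes in short steps, Python scripts to look and compute and a shell command to move; the robot and the scene stay as the last step left them, time stands still between calls to the robot, and variables do not carry over. Pictures are saved under pics/ and viewed, at most 10 in all, crops included, and the job is handed in when it is done.

```bash
mkdir -p pics; cat > h.py <<'E'
import numpy as np,cv2
from scipy.spatial.transform import Rotation as R
from plant import bot
def cam(n,obs=None):
    m=bot.camera_model(n);K=np.array([[m['fx'],0,m['cx']],[0,m['fy'],m['cy']],[0,0,1.]]);d=np.array(m['dist_coeffs'],float)
    if 'T_tool_cam' in m:
        o=obs or bot.get_obs();T=np.eye(4);T[:3,:3]=R.from_euler('xyz',o['tcp_rot']).as_matrix();T[:3,3]=o['tool_pos'];T=T@np.array(m['T_tool_cam']);return K,d,T[:3,3],T[:3,:3]
    q=np.array(m['orientation'],float)
    Rm=q if q.shape==(3,3) else (R.from_euler('xyz',q).as_matrix() if q.size==3 else None)
    return K,d,np.array(m['position'],float),Rm
def ray(c,px):
    K,d,p,Rm=c;u=cv2.undistortPoints(np.array([[px]],float),K,d)[0,0];v=Rm@np.array([u[0],u[1],1]);return p,v
def atz(c,px,z):
    p,v=ray(c,px);return p+v*(z-p[2])/v[2]
def proj(c,X):
    K,d,p,Rm=c;rv=cv2.Rodrigues(Rm.T)[0];return cv2.projectPoints(np.array(X,float).reshape(-1,3),rv,-Rm.T@p,K,d)[0].reshape(-1,2)
E
python3 - <<'E'
from h import *
for n in('scene','top'):
    im=bot.capture(n);cv2.imwrite(f'pics/{n}0.png',im[:,:,::-1]);c=cam(n);print(n,bot.camera_model(n)['orientation'],c[2],c[3][:,2])
    for t in('rod','canister','holder','dish'):
        for r in bot.outline_of(t,n)[:5]:
            ys,xs=np.where(r['mask']);print(t,round(r['p'],2),np.round(r['pixel']),(xs.min(),xs.max(),ys.min(),ys.max()),np.round(atz(c,r['pixel'],0)))
E
```

```text
scene [-2.41917686 -0.00446193  1.48762677] [1412.37666224 -180.94860506 1082.42709742] [-0.65863538  0.05826405 -0.75020313]
rod 0.73 [189. 202.] (np.int64(187), np.int64(198), np.int64(189), np.int64(214)) [ 484. -327.    0.]
rod 0.49 [145. 207.] (np.int64(137), np.int64(153), np.int64(189), np.int64(234)) [ 492. -457.    0.]
canister 0.57 [377. 195.] (np.int64(347), np.int64(403), np.int64(163), np.int64(223)) [499. 248.   0.]
holder 0.93 [136. 156.] (np.int64(120), np.int64(153), np.int64(132), np.int64(174)) [ 267. -509.    0.]
holder 0.72 [158. 189.] (np.int64(141), np.int64(180), np.int64(163), np.int64(211)) [ 421. -424.    0.]
holder 0.71 [200. 232.] (np.int64(178), np.int64(218), np.int64(204), np.int64(251)) [ 599. -293.    0.]
dish 0.64 [289. 202.] (np.int64(265), np.int64(308), np.int64(186), np.int64(218)) [504. -23.   0.]
top [-3.06005954 -0.02095754 -1.59885807] [ 418.82037751  -81.28724914 1333.30371892] [ 0.08082471 -0.02316329 -0.99645915]
rod 0.45 [312. 157.] (np.int64(308), np.int64(316), np.int64(156), np.int64(163)) [ 634. -321.    0.]
rod 0.2 [239. 132.] (np.int64(229), np.int64(245), np.int64(122), np.int64(142)) [740. -47.   0.]
canister 0.91 [163. 187.] (np.int64(141), np.int64(187), np.int64(165), np.int64(213)) [536. 241.   0.]
holder 0.86 [337. 206.] (np.int64(323), np.int64(356), np.int64(189), np.int64(223)) [ 446. -409.    0.]
holder 0.81 [307. 165.] (np.int64(291), np.int64(322), np.int64(150), np.int64(180)) [ 606. -302.    0.]
holder 0.6 [368. 246.] (np.int64(349), np.int64(380), np.int64(232), np.int64(262)) [ 293. -521.    0.]
dish 0.79 [233. 188.] (np.int64(220), np.int64(254), np.int64(171), np.int64(205)) [526. -18.   0.]
```

View pics/scene0.png

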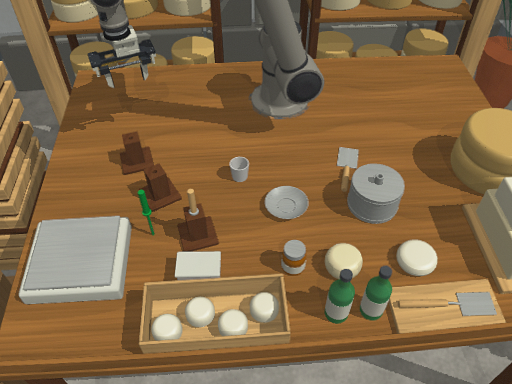

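View pics/top0.png

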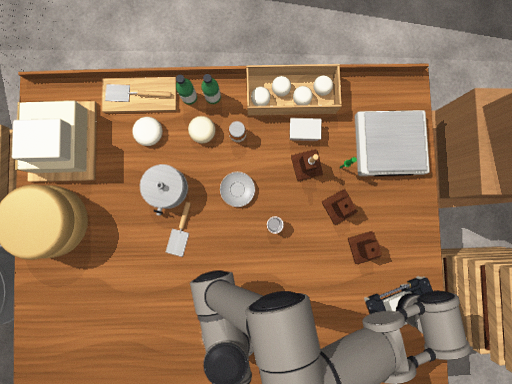

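Candidates:
- **Holders:** scene (200,232), (158,189) and (136,156); in the top view (307,165), (337,206) and (368,246). The robot's left (+y) is right in the scene view, so I choose (200,232), y≈-300.
- **Rods:** the wooden-handled one at scene (193,202), in that holder, and the green look-alike at (145,207), which I leave alone.
- **Other targets:** canister at scene (377,195), dish at (289,202).

Next, close crops to check.

```bash
python3 - <<'E'
import cv2,numpy as np
s=cv2.imread('pics/scene0.png');t=cv2.imread('pics/top0.png')
f=lambda im,x,y,w,h:cv2.resize(im[y:y+h,x:x+w],(400,300),interpolation=cv2.INTER_CUBIC)
cv2.imwrite('pics/crop.png',np.vstack([np.hstack([f(s,165,180,80,60),f(s,337,155,80,60)]),np.hstack([f(t,280,130,80,60),f(t,125,155,80,60)])]))
E
```

```text
(no output)
```

View pics/crop.png

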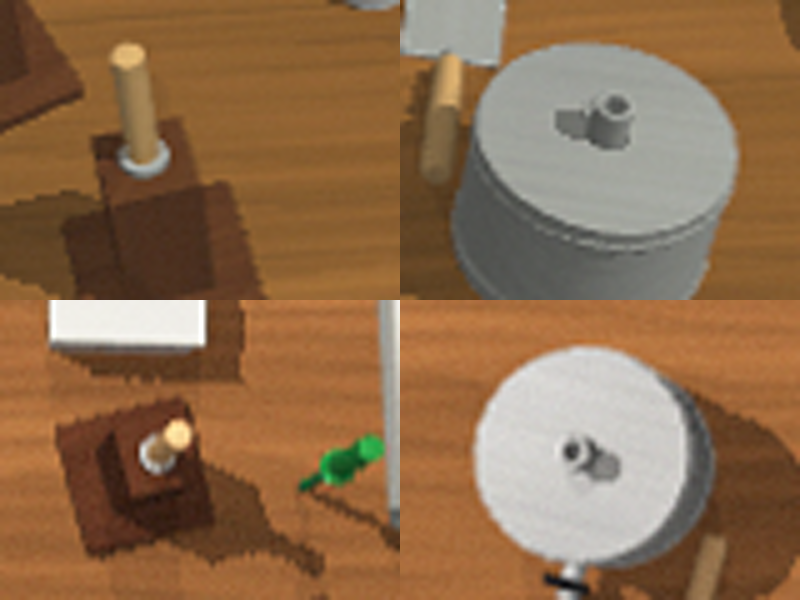

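The crop shows the wooden-handled rod in the chosen holder: handle top at scene (190.8,190.4) / top (315.6,157). The tube mouth is at scene (380.4,175.6) / top (159.8,185). Now I triangulate both.

```bash
python3 - <<'E'
from h import *
cs,ct=cam('scene'),cam('top')
def tri(a,b):
    A=[];B=[]
    for c,p in((cs,a),(ct,b)):
        o,v=ray(c,np.array(p)-0.4);v=v/np.linalg.norm(v);P=np.eye(3)-np.outer(v,v);A.append(P);B.append(P@o)
    return np.linalg.lstsq(np.vstack(A),np.hstack(B),rcond=None)[0]
for n,a,b,z in(('handle top',(190.8,190.4),(315.6,157),191),('mouth',(380.4,175.6),(159.8,185),125),('collar',(193.8,211.4),(311.6,160.8),111)):
    a=np.array(a);b=np.array(b);print(n,tri(a,b).round(1),atz(cs,a-.4,z).round(1),atz(ct,b-.4,z).round(1))
print('dish',atz(cs,(286.5,202),22),atz(ct,(237,188),22),'green',atz(cs,(152,234),0),atz(cs,(141,190),186))
o=bot.get_obs();print(o)
print(bot.camera_model('wrist')['T_tool_cam'],bot.grip_point_offset)
E
```

```text
handle top [ 605.8 -298.   190.5] [ 606.3 -297.9  191. ] [ 605.7 -298.   191. ]
mouth [533.8 224.3 126.3] [532.6 225.9 125. ] [533.8 223.7 125. ]
collar [ 606.5 -299.4  106.7] [ 610.  -298.9  111. ] [ 605.8 -298.6  111. ]
dish [523.77821097 -35.44582741  22.        ] [523.47543477 -35.63973401  22.        ] green [ 594.25519552 -429.69310392    0.        ] [ 591.64099091 -425.62993912  186.        ]
{'time': 0.5, 'joint_positions': array([-1.38898496e+00,  3.42044355e-01,  1.52414892e+00,  9.46087068e-06,
        1.27540490e+00, -1.46009968e-01]), 'dq': array([ 0.00127899, -0.00030801,  0.00017518,  0.0003376 , -0.00085047,
        0.001558  ]), 'tau': array([-9.92672503e-04, -4.30814981e+01, -2.44314122e+01,  7.18140928e-02,
        4.89704800e-02, -1.41319447e-05]), 'tool_pos': array([ 169.05831411, -497.03018635,  197.20036477]), 'tcp_rot': array([-3.14158851e+00, -9.75839191e-06,  3.27818580e-01]), 'contact_force': array([0.26743842, 0.34852386, 0.15415936]), 'moment': array([-0.06631048,  0.04460128,  0.02264201]), 'finger_force': 0.0, 'grip_width': 91.59139718122718}
[[ 5.40870866e-05 -9.68596992e-01 -2.48636008e-01  6.80815988e+01]
 [ 9.99999733e-01  2.33545419e-04 -6.92274300e-04  4.51180780e-01]
 [ 7.28602605e-04 -2.48635904e-01  9.68596746e-01 -1.86719828e+02]
 [ 0.00000000e+00  0.00000000e+00  0.00000000e+00  1.00000000e+00]] 18.8
```

```bash
python3 -m jog '[[0,0,-35,0,0,0],[0,0,-35,0,0,0],[0,0,-35,0,0,0]]' 100; python3 -c "
from h import *
o=bot.get_obs();print(repr(o['joint_positions']),o['tool_pos'],o['tcp_rot'])"
python3 -m jog '[[40,-4,0,0,0,0],[40,-4,0,0,0,0],[40,-4,0,0,0,0],[40,-4,0,0,0,0],[40,-4,0,0,0,0],[40,-4,0,0,0,0],[40,-4,0,0,0,0],[40,-4,0,0,0,0],[40,-4,0,0,0,0]]'; python3 -c "
from h import *
o=bot.get_obs();print(repr(o['joint_positions']),o['tool_pos'],o['tcp_rot'])"
python3 -m jog '[[0,0,0,0.14,0,0],[0,0,0,0.14,0,0],[0,0,0,0,0.14,0],[0,0,0,0,0.14,0]]'; python3 -c "
from h import *
o=bot.get_obs();print(repr(o['joint_positions']),o['tool_pos'],o['tcp_rot'])"
```

```text
time: 0.8
tool_pos: [169.0, -496.8, 303.5]
tcp_rot: [-3.141, -0.0, 0.328]
contact_force: [0.5, -0.2, 0.8]
grip_width: 91.6
finger_force: 0.0
array([-1.38899751e+00,  2.82846489e-01,  1.31817344e+00,  1.46257807e-05,
        1.54091711e+00, -1.46001838e-01]) [ 169.01266866 -496.80721913  303.45522012] [-3.14125407e+00 -6.45646121e-05  3.27800208e-01]
time: 1.7
tool_pos: [499.7, -346.1, 302.2]
tcp_rot: [3.141, 0.0, 0.328]
contact_force: [0.1, -0.6, 1.1]
grip_width: 91.9
finger_force: 0.0
array([-7.31723827e-01,  4.53100966e-01,  1.06958691e+00, -1.48749190e-04,
        1.61877103e+00,  5.11179607e-01]) [ 499.685051   -346.11504551  302.2490962 ] [3.14140332e+00 6.41534014e-05 3.27885743e-01]
time: 2.1
tool_pos: [500.2, -348.6, 297.4]
tcp_rot: [-2.844, -0.271, 0.246]
contact_force: [-0.0, 0.8, 0.2]
grip_width: 91.8
finger_force: 0.0
array([-0.938118  ,  0.53334559,  1.02353612,  0.36179027,  1.75940959,
        0.38315154]) [ 500.16220101 -348.56690803  297.3898116 ] [-2.84426833 -0.27112086  0.24579213]
```

```bash
cat > kin.py <<'E'
from h import *
from scipy.optimize import least_squares
D=[([-1.38898496,.342044355,1.52414892,0,1.27540490,-.146009968],[169.058,-497.03,197.2],[-3.14158851,-9.8e-06,.32781858]),
([-1.38899751,2.82846489e-01,1.31817344,0,1.54091711,-.146001838],[169.01266866,-496.80721913,303.45522012],[-3.14125407,0,.3278]),
([-.731723827,.453100966,1.06958691,-1.4875e-04,1.61877103,.511179607],[499.685051,-346.11504551,302.2490962],[3.1414,0,.327885743]),
([-.938118,.53334559,1.02353612,.36179027,1.75940959,.38315154],[500.16220101,-348.56690803,297.3898116],[-2.84426833,-.27112086,.24579213])]
def fk(q,p):
    h,L1,L2,off,Lt,a,sx=p;Ry=lambda t:R.from_euler('y',t).as_matrix();Rz=lambda t:R.from_euler('z',t).as_matrix()
    A=Rz(q[0]);x=A@[sx,off,h];A=A@Ry(q[1]);x=x+A@[a,0,L1];A=A@Ry(q[2]);x=x+A@[0,0,L2];A=A@Rz(q[3])@Ry(q[4]);x=x+A@[0,0,Lt]
    return x,A@Rz(q[5]+np.pi/2)
def res(p):
    r=[]
    for q,t,e in D:
        x,A=fk(q,p);r+=list(x-t)+list((R.from_matrix(A).inv()*R.from_euler('xyz',e)).as_rotvec()*200)
    return np.array(r)
s=least_squares(lambda v:np.r_[res(np.r_[v,0,0]),0],[300,400,400,76,250]);P=np.r_[s.x,0,0]
LO=np.array([-2.53,-.77,.04,-1,.28,-3.11]);HI=np.array([2.53,2.02,2.7,4.14,2.66,3.11])
def ik(t,A,q0):
    f=lambda q:np.r_[(fk(q,P)[0]-t)/100,(R.from_matrix(fk(q,P)[1]).inv()*R.from_matrix(A)).as_rotvec()]
    s=least_squares(f,np.clip(q0,LO+.01,HI-.01),bounds=(LO,HI));return s.x,np.abs(s.fun).max()
E
python3 - <<'E'
from kin import *
print(P.round(1),res(P).round(1))
E
```

```text
[158.6 524.1 369.6  76.5 346.3   0.    0. ] [ 1.9 -9.8  1.3 -0.   0.   0.  -0.5  3.5  1.  -0.  -0.   0.  -3.1  3.
 -0.9 -0.   0.   0.  -1.   0.8 -1.3 -0.   0.  -0. ]
```

```bash
sed -i "s/^s=least.*/s=least_squares(res,[200,450,400,76,300,0,0]);P=s.x/" kin.py
python3 - <<'E'
from kin import *
print(P.round(1),abs(res(P)).max())
# search: tilt angle b between tool z and rod tip dir, azimuth of tool lean; feasibility at holder/tube/dish
def frame(z,y):
    z=z/np.linalg.norm(z);y=y-z*(y@z);y/=np.linalg.norm(y);return np.c_[np.cross(y,z),y,z]
q0=np.array([-.9,.5,1.02,.36,1.76,.38])
rng=np.random.default_rng(0)
def best(g,A):
    b=(9,None)
    t=g+A[:,2]*18.8
    for k in range(5):
        qs=[q0,[0,.5,1.2,1.57,1.5,0],[0,.5,1.2,0.5,1.5,-1],[0.,.5,1.2,2.6,1.5,1],[-.5,.2,1.5,1.57,1,2]][k]
        q,e=ik(t,A,np.array(qs))
        if e<b[0]:b=(e,q)
        if e<1e-3:break
    return b
dn=np.array([0,0,-1.])
for bdeg in(0,35,50,70,90):
  b=np.radians(bdeg)
  for name,g in(('hold',np.array([606,-298,165.])),('tube',np.array([533.5,224.5,185.])),('tubeup',np.array([533.5,224.5,310.]))):
    out=[]
    for az in range(0,360,45) if bdeg else [0]:
      l=np.array([np.cos(np.radians(az)),np.sin(np.radians(az)),0])
      for s in(1,-1):
        A=frame(np.cos(b)*dn+np.sin(b)*l,s*np.cross(dn,l));e,q=best(g,A)
        if e<1e-3:out.append((az,s,q.round(1).tolist()))
    print(bdeg,name,[o[:2] for o in out])
  out=[]
  for az in range(0,360,45):
    t=np.array([np.cos(np.radians(az)),np.sin(np.radians(az)),0])
    g=np.array([523.5,-35.5,150])-t*150
    for s in(1,-1):
      # tool z = cos b * t + sin b * dn
      A=frame(np.cos(b)*t+np.sin(b)*dn,s*np.cross(t,dn));e,q=best(g,A)
      if e<1e-3:out.append((az,s))
  print(bdeg,'dish',out)
E
```

```text
[145.5 536.9 379.6  76.3 348.3 -10.2  -5.6] 8.473023221951905
0 hold [(0, 1), (0, -1)]
0 tube [(0, 1), (0, -1)]
0 tubeup [(0, 1), (0, -1)]
0 dish [(45, 1), (45, -1), (90, 1), (90, -1)]
35 hold [(0, 1), (0, -1), (45, 1), (45, -1), (90, 1), (90, -1), (135, 1), (135, -1), (180, 1), (180, -1), (225, 1), (225, -1), (270, 1), (270, -1), (315, 1), (315, -1)]
35 tube [(0, 1), (0, -1), (45, 1), (45, -1), (90, 1), (90, -1), (135, 1), (135, -1), (180, 1), (180, -1), (225, 1), (225, -1), (270, 1), (270, -1), (315, 1), (315, -1)]
35 tubeup [(0, 1), (0, -1), (45, 1), (45, -1), (90, 1), (90, -1), (135, 1), (135, -1), (180, 1), (180, -1), (225, 1), (225, -1), (270, 1), (270, -1), (315, 1), (315, -1)]
35 dish [(45, 1), (45, -1), (90, 1), (90, -1), (135, 1), (135, -1), (225, 1), (225, -1), (270, 1), (270, -1)]
50 hold [(0, 1), (0, -1), (45, 1), (45, -1), (90, 1), (90, -1), (225, 1), (225, -1)]
50 tube [(45, 1), (45, -1), (90, 1), (90, -1), (135, 1), (135, -1), (180, 1), (180, -1), (225, 1), (225, -1), (270, 1), (270, -1)]
50 tubeup [(0, 1), (0, -1), (45, 1), (45, -1), (90, 1), (90, -1), (135, 1), (135
[... 426 characters left out ...]
1), (270, -1)]
70 tubeup [(45, 1), (45, -1), (90, 1), (90, -1), (135, 1), (135, -1), (270, 1), (270, -1)]
70 dish [(0, 1), (0, -1), (45, 1), (45, -1), (90, 1), (90, -1), (135, 1), (135, -1), (180, 1), (180, -1), (225, 1), (225, -1), (270, 1), (270, -1), (315, 1), (315, -1)]
90 hold [(0, 1), (0, -1), (45, 1), (45, -1), (90, 1), (90, -1), (315, 1), (315, -1)]
90 tube [(0, 1), (0, -1), (45, 1), (45, -1), (90, 1), (90, -1), (135, 1), (135, -1)]
90 tubeup [(0, 1), (0, -1), (45, 1), (45, -1), (90, 1), (90, -1), (135, 1), (135, -1)]
90 dish [(0, 1), (0, -1), (45, 1), (45, -1), (90, 1), (90, -1), (135, 1), (135, -1), (180, 1), (180, -1), (225, 1), (225, -1), (270, 1), (270, -1), (315, 1), (315, -1)]
```

```bash
python3 - <<'E'
from kin import *
def frame(z,y):
    z=z/np.linalg.norm(z);y=y-z*(y@z);y/=np.linalg.norm(y);return np.c_[np.cross(y,z),y,z]
dn=np.array([0,0,-1.]);qs0=np.array([-.73,.45,1.07,0.1,1.0,.5])
u=lambda a:np.array([np.cos(np.radians(a)),np.sin(np.radians(a)),0])
for bd in(50,60,70):
  b=np.radians(bd)
  for s in(-1,1):
    q=qs0.copy()
    print('b',bd,s)
    for nm,g,az in(('hold',[606,-298,165],-15),('lift',[606,-298,300],-15),('tubeup',[533.5,224.5,310],35),('tube',[533.5,224.5,185],35)):
      l=u(az);A=frame(np.cos(b)*dn+np.sin(b)*l,s*np.cross(dn,l));q,e=ik(np.array(g)+A[:,2]*18.8,A,q);print(nm,round(e,4),q.round(2))
    for az in(90,135,180,225,270):
      t=u(az);g=np.array([523.5,-35.5,150])-t*146
      A=frame(np.cos(b)*t+np.sin(b)*dn,s*np.cross(t,dn)*1);Q,e=ik(g+A[:,2]*18.8,A,np.array([0,.6,1,0.2,1.8,.5]));print('dish',az,round(e,4),Q.round(2))
E
```

```text
b 50 -1
hold 0.0932 [-0.72  0.34  1.97  1.24  0.33 -3.11]
lift 0.0 [-0.75  0.18  1.84  0.89  0.48 -2.73]
tubeup 0.0 [ 0.01 -0.    2.01  0.94  0.56 -2.85]
tube 0.1082 [ 0.06  0.15  2.14  1.18  0.39 -3.11]
dish 90 0.0 [-0.76  0.66  1.39  0.48  1.61 -0.87]
dish 135 0.0 [-0.45  1.02  0.64  0.26  2.14 -1.17]
dish 180 0.0188 [-0.13  1.28  0.04 -0.13  2.5  -1.78]
dish 225 0.0 [ 0.18  0.96  0.77 -0.41  1.98 -2.23]
dish 270 0.4151 [ 0.25  0.5   1.49 -0.34  1.33  3.11]
b 50 1
hold 0.0 [-0.75  0.34  2.05  1.73  0.37 -0.5 ]
lift 0.0 [-0.75  0.18  1.84  0.89  0.48  0.41]
tubeup 0.0 [ 0.01 -0.    2.01  0.94  0.56  0.3 ]
tube 0.0 [ 0.01  0.16  2.24  1.65  0.45 -0.5 ]
dish 90 0.0 [-0.76  0.66  1.39  0.48  1.61  2.27]
dish 135 0.0 [-0.45  1.02  0.64  0.26  2.14  1.97]
dish 180 0.0188 [-0.13  1.28  0.04 -0.13  2.5   1.36]
dish 225 0.0 [ 0.18  0.96  0.77 -0.41  1.98  0.91]
dish 270 0.0 [ 0.43  0.59  1.52 -0.63  1.4   0.66]
b 60 -1
hold 0.2536 [-0.72  0.33  1.97  1.27  0.32 -3.11]
lift 0.0686 [-0.77  0.17  1.93  1.28  0.43 -3.11]
tubeup 0.0775 [-0.01 -0.02  2.09  1.23  0.52 -3.11]
tube 0.2646 [ 0.08  0.
[... 953 characters left out ...]
 0.0 [-0.64  0.52  1.48  0.28  1.36 -0.73]
dish 135 0.0 [-0.4   0.78  1.    0.13  1.69 -1.19]
dish 180 0.0 [-0.14  0.88  0.79 -0.05  1.82 -1.72]
dish 225 0.0 [ 0.1   0.74  1.07 -0.22  1.61 -2.23]
dish 270 0.2252 [ 0.13  0.42  1.6  -0.13  1.17  3.11]
b 70 1
hold 0.0 [-0.82  0.47  2.29  2.46  0.91 -1.32]
lift 0.0 [-0.82  0.2   2.12  2.11  0.62 -0.85]
tubeup 0.0 [-0.11  0.02  2.3   1.93  0.72 -0.76]
tube 0.0 [-0.11  0.32  2.5   2.31  0.99 -1.32]
dish 90 0.0 [-0.64  0.52  1.48  0.28  1.36  2.41]
dish 135 0.0 [-0.4   0.78  1.    0.13  1.69  1.95]
dish 180 0.0 [-0.14  0.88  0.79 -0.05  1.82  1.42]
dish 225 0.0 [ 0.1   0.74  1.07 -0.22  1.61  0.91]
dish 270 0.0 [ 0.27  0.46  1.57 -0.36  1.22  0.41]
```

```bash
cat > mv.py <<'E'
from kin import *
def frame(z,y):
    z=z/np.linalg.norm(z);y=y-z*(y@z);y/=np.linalg.norm(y);return np.c_[np.cross(y,z),y,z]
dn=np.array([0,0,-1.]);u=lambda a:np.array([np.cos(np.radians(a)),np.sin(np.radians(a)),0])
def down(b,az,s):  # rod straight down, tool leaning
    b=np.radians(b);l=u(az);return frame(np.cos(b)*dn+np.sin(b)*l,s*np.cross(dn,l))
def plan(g,A,n=None,start=None,vm=40):
    o=bot.get_obs();p0=np.array(o['tool_pos']);A0=R.from_euler('xyz',o['tcp_rot']).as_matrix();q=np.array(o['joint_positions'])
    if start: p0,A0,q=start
    p1=np.array(g)+A[:,2]*18.8
    rv=R.from_matrix(A0.T@A).as_rotvec()
    n=n or int(np.ceil(max(np.linalg.norm(rv)/.14,np.linalg.norm(p1-p0)/vm,1)));r=rv/n
    S=sum(R.from_rotvec(k*r).as_matrix() for k in range(n));dx=np.linalg.solve(S,A0.T@(p1-p0))
    print('n',n,'row',dx.round(1).tolist(),r.round(4).tolist())
    qs=[q];T=A0;p=p0.copy()
    for k in range(n):
        p=p+T@dx;T=T@R.from_rotvec(r).as_matrix();Q,e=ik(p,T,qs[-1]);qs.append(Q)
        if e>.03:print('ik bad',k,e)
    d=np.abs(np.diff(qs,axis=0)).max(0)/.1
    print('maxspeed',d.round(2),'end',qs[-1].round(2));return p1,A,qs[-1]
E
python3 - <<'E'
from mv import *
for s in(1,-1):
  for az in(50,70,90):
    print('==',s,az)
    a=plan([606,-298,260],down(45,az,s))
    a=plan([606,-298,158],down(45,az,s),start=a)
    a=plan([606,-298,310],down(45,az,s),start=a)
    a=plan([533.5,224.5,310],down(45,90,s),start=a)
    a=plan([533.5,224.5,178],down(45,90,s),start=a)
E
```

```text
== 1 50
n 6 row [15.2, 3.8, 17.6] [0.0059, 0.0681, -0.102]
maxspeed [0.1  0.2  0.57 0.68 0.66 1.24] end [-0.92  0.6   1.24  0.76  1.53 -0.35]
n 3 row [-24.0, 0.0, 24.0] [0.0, 0.0, 0.0]
maxspeed [0.   0.29 0.57 0.09 0.56 0.54] end [-0.92  0.67  1.39  0.78  1.37 -0.51]
n 4 row [26.9, -0.0, -26.9] [0.0, 0.0, 0.0]
maxspeed [0.   0.32 0.76 0.1  0.66 0.62] end [-0.92  0.58  1.14  0.76  1.62 -0.27]
n 14 row [23.7, -19.5, 23.7] [0.0353, -0.0, -0.0353]
maxspeed [0.61 0.2  0.35 0.03 0.12 0.11] end [-0.16  0.34  1.53  0.78  1.47 -0.32]
n 4 row [-23.3, 0.0, 23.3] [0.0, 0.0, 0.0]
maxspeed [0.   0.34 0.62 0.18 0.58 0.62] end [-0.16  0.45  1.74  0.83  1.24 -0.56]
== 1 70
n 8 row [11.0, 5.1, 12.8] [0.0279, 0.0423, -0.113]
maxspeed [0.17 0.31 0.25 0.47 0.29 1.2 ] end [-0.88  0.76  0.94  0.68  1.84 -0.48]
n 3 row [-24.0, 0.0, 24.0] [0.0, 0.0, 0.0]
maxspeed [0.   0.22 0.66 0.12 0.61 0.51] end [-0.88  0.81  1.11  0.66  1.66 -0.62]
n 4 row [26.9, -0.0, -26.9] [0.0, 0.0, 0.0]
maxspeed [0.   0.24 0.91 0.21 0.73 0.65] end [-0.88  0.75  0.82  0.71  1.93 -0.4 ]
n 14 row [25.4, -12.4, 25.4] [0.0176, 0.0, -0.01
[... 2128 characters left out ...]
.58 0.62] end [-0.16  0.45  1.74  0.83  1.24  2.58]
== -1 90
n 15 row [5.7, -6.2, 4.7] [0.0188, -0.0305, 0.126]
maxspeed [0.24 0.34 0.43 0.36 0.41 1.48] end [-0.81  0.94  0.56  0.62  2.16  2.54]
n 3 row [24.0, -0.0, 24.0] [0.0, 0.0, 0.0]
maxspeed [0.   0.13 0.94 0.33 0.75 0.62] end [-0.81  0.96  0.79  0.55  1.96  2.39]
n 4 row [-26.9, 0.0, -26.9] [0.0, 0.0, 0.0]
maxspeed [0.   0.26 1.58 0.66 1.03 1.05] end [-0.81  0.97  0.37  0.71  2.3   2.67]
n 14 row [-26.4, 5.2, 26.4] [0.0, 0.0, 0.0]
maxspeed [0.67 1.08 2.3  0.48 1.12 0.7 ] end [-0.16  0.34  1.53  0.78  1.47  2.82]
n 4 row [23.3, -0.0, 23.3] [0.0, 0.0, 0.0]
maxspeed [0.   0.34 0.62 0.18 0.58 0.62] end [-0.16  0.45  1.74  0.83  1.24  2.58]
```

```bash
python3 -m jog '[[11,5.1,12.8,0.0279,0.0423,-0.113],[11,5.1,12.8,0.0279,0.0423,-0.113],[11,5.1,12.8,0.0279,0.0423,-0.113],[11,5.1,12.8,0.0279,0.0423,-0.113],[11,5.1,12.8,0.0279,0.0423,-0.113],[11,5.1,12.8,0.0279,0.0423,-0.113],[11,5.1,12.8,0.0279,0.0423,-0.113],[11,5.1,12.8,0.0279,0.0423,-0.113],[0,0,0,0,0,0],[0,0,0,0,0,0]]'
python3 - <<'E'
from mv import *
a=plan([606,-298,260],down(45,70,1))
c=cam('wrist');im=bot.capture('wrist')
for X in([606,-298,191],[606,-298,111]):
    p=proj(c,X)[0];print(p);cv2.circle(im,tuple(int(v) for v in p),4,(255,0,0),1)
cv2.imwrite('pics/w1.png',im[:,:,::-1])
print([(r['p'],r['pixel']) for r in bot.outline_of('rod','wrist')[:3]])
E
```

```text
time: 3.1
tool_pos: [608.1, -284.7, 250.7]
tcp_rot: [-3.141, -0.778, 1.22]
contact_force: [-0.0, 0.4, 1.1]
grip_width: 91.6
finger_force: 0.0
n 1 row [-2.7, 2.5, 2.9] [0.0005, 0.0073, -0.0012]
maxspeed [0.01 0.22 0.52 0.01 0.19 0.2 ] end [-0.88  0.76  0.94  0.68  1.84 -0.48]
[251.22426114 261.48939255]
[250.98415137 281.75338426]
[(0.73, [252.6, 281.0])]
```

View pics/w1.png

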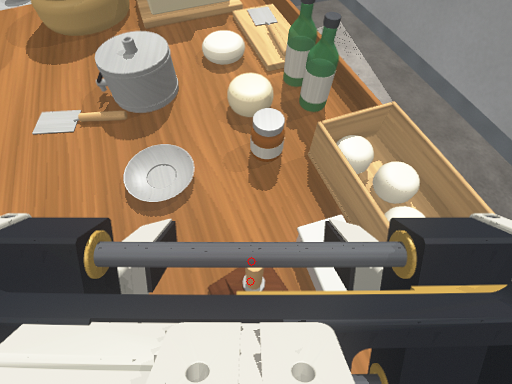

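The rod's handle and collar show at (254,268) and (254,283) in the wrist view, between the fingers and 2–3 px right of my prediction. I nudge +y tool ~1 mm and descend.

```bash
python3 - <<'E'
from mv import *
a=plan([607,-298.3,158],down(45,70,1),n=6)
E
```

```text
n 6 row [-12.5, 0.6, 12.8] [0.0004, 0.0013, 0.0]
maxspeed [0.   0.23 0.87 0.1  0.49 0.42] end [-0.88  0.82  1.11  0.66  1.66 -0.62]
```

```bash
python3 -m jog '[[-12.5,0.6,12.8,0.0004,0.0013,0],[-12.5,0.6,12.8,0.0004,0.0013,0],[-12.5,0.6,12.8,0.0004,0.0013,0],[-12.5,0.6,12.8,0.0004,0.0013,0],[-12.5,0.6,12.8,0.0004,0.0013,0],[-12.5,0.6,12.8,0.0004,0.0013,0],[0,0,0,0,0,0],[0,0,0,0,0,0]]'
python3 - <<'E'
from mv import *
a=plan([607,-298.3,158],down(45,70,1),n=1)
E
```

```text
time: 4.0
tool_pos: [612.2, -284.8, 143.5]
tcp_rot: [-3.141, -0.787, 1.224]
contact_force: [0.1, -0.5, 0.9]
grip_width: 91.6
finger_force: 0.0
n 1 row [0.0, -0.3, -1.7] [-0.002, -0.0021, 0.0016]
maxspeed [0.02 0.57 0.98 0.04 0.34 0.25] end [-0.88  0.82  1.11  0.66  1.66 -0.62]
```

```bash
python3 -m jog '[[0,-0.3,-1.7,-0.002,-0.002,0.0016],[0,0,0,0,0,0],[0,0,0,0,0,0],[0,0,0,0,0,0],[0,0,0,0,0,0],[0,0,0,0,0,0],[0,0,0,0,0,0],[0,0,0,0,0,0],[0,0,0,0,0,0],[0,0,0,0,0,0]]' 0
python3 - <<'E'
from mv import *
o=bot.get_obs();g=o['tool_pos']-R.from_euler('xyz',o['tcp_rot']).as_matrix()[:,2]*18.8;print('grasp',g,o['moment'])
a=plan([g[0],g[1],g[2]+60],down(45,70,1),n=5)
E
```

```text
time: 5.0
tool_pos: [611.5, -285.9, 145.0]
tcp_rot: [3.141, -0.785, 1.222]
contact_force: [0.6, -0.5, -0.0]
grip_width: 16.3
finger_force: 6.9
grasp [ 606.91254773 -298.41003109  158.30159716] [-0.39086708  0.06458333 -0.01376363]
n 5 row [8.5, 0.0, -8.5] [0.0001, 0.0001, 0.0001]
maxspeed [0.01 0.62 0.8  0.03 0.21 0.17] end [-0.88  0.78  1.01  0.67  1.77 -0.54]
```

```bash
python3 -m jog '[[0,0,0,0,0,0],[0,0,0,0,0,0],[0,0,0,0,0,0],[0,0,0,0,0,0]]'; python3 -m jog '[[5,0,-5,0,0,0],[8.5,0,-8.5,0,0,0],[14,0,-14,0,0,0],[20,0,-20,0,0,0],[25,0,-25,0,0,0],[25,0,-25,0,0,0],[10,0,-10,0,0,0],[0,0,0,0,0,0],[0,0,0,0,0,0]]'
python3 - <<'E'
from mv import *
c=cam('wrist');im=bot.capture('wrist')
i2=bot.capture('scene');cs=cam('scene')
o=bot.get_obs();g=o['tool_pos']-R.from_euler('xyz',o['tcp_rot']).as_matrix()[:,2]*18.8;print(g,o['tcp_rot'])
for d in (33,-47,-53,-153): print(d,proj(cs,g+[0,0,d])[0].round(1))
p=proj(cs,g)[0].astype(int);x,y=p-[30,22]
s=cv2.resize(i2[y:y+60,x:x+60],(480,480),interpolation=cv2.INTER_CUBIC);print(x,y)
cv2.imwrite('pics/w2.png',s[:,:,::-1])
E
```

```text
time: 5.4
tool_pos: [611.5, -286.0, 145.0]
tcp_rot: [3.141, -0.785, 1.222]
contact_force: [-0.3, 0.1, -0.5]
grip_width: 13.5
finger_force: 29.9
time: 6.3
tool_pos: [611.1, -285.7, 295.7]
tcp_rot: [-3.14, -0.785, 1.22]
contact_force: [-0.1, -0.2, -1.1]
grip_width: 13.6
finger_force: 29.9
[ 606.52239558 -298.10422315  308.06809114] [-3.13701175 -0.78646816  1.21822944]
33 [183.  146.8]
-47 [187.1 170.9]
-53 [187.4 172.6]
-153 [191.9 199.3]
154 135
```

View pics/w2.png

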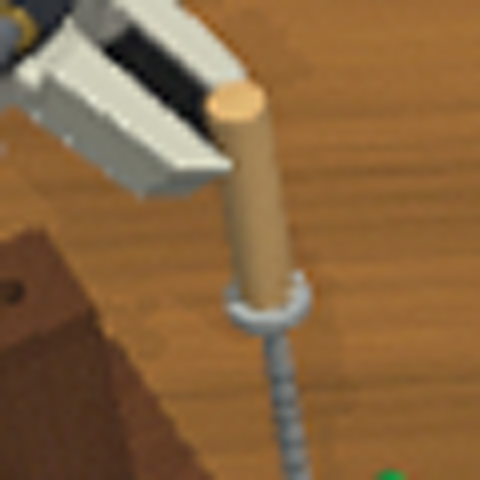

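```bash
python3 - <<'E'
from mv import *
cs=cam('scene');ct=cam('top')
o=bot.get_obs();A=R.from_euler('xyz',o['tcp_rot']).as_matrix();t=o['tool_pos']
i2=bot.capture('scene');it=bot.capture('top')
print('scene tcp',proj(cs,t).round(1),'ytips',proj(cs,[t+A[:,1]*7,t-A[:,1]*7,t+A[:,1]*20,t-A[:,1]*20]).round(1).tolist())
for n,c in(('scene',cs),('top',ct)):
  for r in bot.outline_of('rod',n)[:3]:
    ys,xs=np.where(r['mask']);print(n,round(r['p'],2),r['pixel'],xs.min(),xs.max(),ys.min(),ys.max())
g=t-A[:,2]*18.8
print('top pred',[proj(ct,g+[0,0,d])[0].round(1).tolist() for d in(33,-47,-53,-153)])
def crop(im,c,h):
    p=proj(c,g)[0].astype(int);x,y=p-[25,h];print(x,y);return cv2.resize(im[y:y+60,x:x+50],(400,480),interpolation=cv2.INTER_CUBIC)
cv2.imwrite('pics/w3.png',np.hstack([crop(i2,cs,15),crop(it,ct,25)])[:,:,::-1])
E
```

```text
scene tcp [[190.6 162.1]] ytips [[189.6, 164.1], [191.7, 160.1], [187.6, 167.9], [193.7, 156.4]]
scene 0.81 [184.9, 165.1] 180 192 145 198
scene 0.74 [194.6, 201.3] 166 204 194 235
top 0.63 [319.7, 152.4] 313 327 146 159
top 0.62 [312.0, 190.7] 303 329 163 201
top pred [[324.8, 147.5], [319.4, 152.5], [319.0, 152.9], [313.3, 158.2]]
159 142
297 124
```

View pics/w3.png

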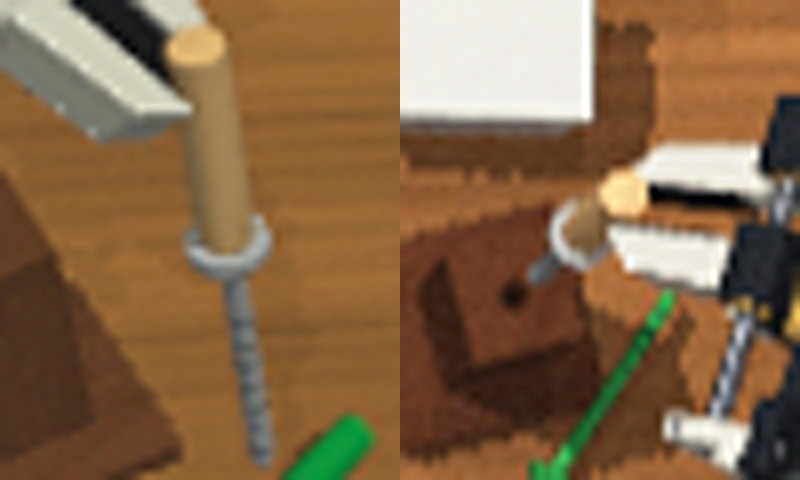

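The rod follows straight, but it is pinched only at the very fingertips: opening 13.5 mm on an 18 mm handle, finger ends at crop (190,105). I'll set it back in the bore and regrasp ~14 mm deeper.

```bash
python3 -m jog '[[-10,0,10,0,0,0],[-20,0,20,0,0,0],[-20,0,20,0,0,0],[-20,0,20,0,0,0],[-15,0,15,0,0,0],[-10,0,10,0,0,0],[-7,0,7,0,0,0],[-4,0,4,0,0,0],[0,0,0,0,0,0],[0,0,0,0,0,0]]'
python3 -m jog '[[0,0,0,0,0,0]]'
python3 - <<'E'
from mv import *
o=bot.get_obs();A=R.from_euler('xyz',o['tcp_rot']).as_matrix();g=o['tool_pos']-A[:,2]*18.8;print(g,o['tcp_rot'],o['contact_force'])
E
```

```text
time: 7.6
tool_pos: [611.7, -286.2, 148.0]
tcp_rot: [3.139, -0.784, 1.224]
contact_force: [-0.2, 1.0, -1.1]
grip_width: 13.6
finger_force: 29.9
time: 7.7
tool_pos: [611.8, -286.3, 148.2]
tcp_rot: [3.138, -0.784, 1.224]
contact_force: [0.2, -0.1, -1.5]
grip_width: 13.7
finger_force: 29.9
[ 607.18840028 -298.71871284  161.51057477] [ 3.13824764 -0.78398057  1.22411544] [ 0.21875733 -0.09617255 -1.51392421]
```

```bash
python3 -m jog '[[-2,0,2,0,0,0],[0,0,0,0,0,0],[0,0,0,0,0,0]]'; python3 -m jog '[[0,0,0,0,0,0],[0,0,0,0,0,0],[0,0,0,0,0,0],[0,0,0,0,0,0],[1.7,0,1.1,0,0,0],[1.7,0,1.1,0,0,0],[1.7,0,1.1,0,0,0],[1.7,0,1.1,0,0,0],[1.7,0,1.1,0,0,0],[0,0,0,0,0,0],[0,0,0,0,0,0]]' 60
python3 - <<'E'
from mv import *
o=bot.get_obs();A=R.from_euler('xyz',o['tcp_rot']).as_matrix();g=o['tool_pos']-A[:,2]*18.8;print('on axis',g-A[:,2]*14)
plan(np.array([607,-298.4,170])+A[:,2]*14,down(45,70,1),n=1)
E
```

```text
time: 8.0
tool_pos: [611.7, -286.2, 145.0]
tcp_rot: [3.139, -0.785, 1.223]
contact_force: [0.9, -0.9, 2.8]
grip_width: 14.1
finger_force: 29.9
time: 9.1
tool_pos: [614.9, -276.6, 146.5]
tcp_rot: [3.141, -0.785, 1.222]
contact_force: [-0.1, 0.9, -0.4]
grip_width: 55.2
finger_force: 0.0
on axis [ 606.92959478 -298.36009775  169.71663244]
n 1 row [0.2, 0.1, -0.2] [0.0004, 0.0007, 0.0005]
maxspeed [0.01 0.53 0.95 0.02 0.31 0.26] end [-0.87  0.81  1.12  0.66  1.65 -0.61]
```

```bash
python3 -m jog '[[0,0,0,0,0,0],[0,0,0,0,0,0],[0,0,0,0,0,0],[0,0,0,0,0,0],[0,0,0,0,0,0],[0,0,0,0,0,0],[0,0,0,0,0,0],[0,0,0,0,0,0],[0,0,0,0,0,0],[0,0,0,0,0,0]]' 0;  python3 -m jog '[[0,0,0,0,0,0],[0,0,0,0,0,0]]'
```

```text
time: 10.1
tool_pos: [614.9, -276.6, 146.4]
tcp_rot: [3.141, -0.785, 1.222]
contact_force: [0.5, -0.4, -0.6]
grip_width: 17.1
finger_force: 30.0
time: 10.3
tool_pos: [614.8, -276.6, 146.4]
tcp_rot: [3.141, -0.785, 1.222]
contact_force: [0.2, 0.2, 0.3]
grip_width: 17.2
finger_force: 30.0
```

```bash
python3 - <<'E'
from mv import *
o=bot.get_obs();A=R.from_euler('xyz',o['tcp_rot']).as_matrix()
D=down(45,70,1);c=lambda p:np.array(p)+D[:,2]*14
a=plan(c([607,-298.4,325]),D)
a=plan(c([533.5,224.5,325]),D,start=a,n=16)
a=plan(c([533.5,224.5,190]),D,start=a)
E
```

```text
n 4 row [27.5, 0.0, -27.5] [0.0001, 0.0001, 0.0001]
maxspeed [0.01 0.79 0.94 0.21 0.75 0.67] end [-0.87  0.75  0.82  0.72  1.93 -0.38]
n 16 row [20.6, -15.5, 20.6] [0.0, 0.0, 0.0]
maxspeed [0.69 0.61 1.17 0.12 0.58 0.45] end [-0.14  0.2   1.7   0.84  1.19 -0.1 ]
n 4 row [-23.9, 0.0, 23.9] [0.0, 0.0, 0.0]
maxspeed [0.   0.41 0.65 0.49 0.58 0.9 ] end [-0.14  0.33  1.93  1.    0.97 -0.42]
```

```bash
python3 -m jog '[[5,0,-5,0,0,0],[10,0,-10,0,0,0],[20,0,-20,0,0,0],[25,0,-25,0,0,0],[25,0,-25,0,0,0],[15,0,-15,0,0,0],[10,0,-10,0,0,0],[0,0,0,0,0,0],[0,0,0,0,0,0]]'
python3 -m jog '[[5,-4,5,0,0,0],[10,-8,10,0,0,0],[16,-12,16,0,0,0],[20,-15,20,0,0,0],[20,-15,20,0,0,0],[20,-15,20,0,0,0],[20,-15,20,0,0,0],[20,-15,20,0,0,0],[20,-15,20,0,0,0],[20,-15,20,0,0,0],[20,-15,20,0,0,0],[20,-15,20,0,0,0]]'
python3 -m jog '[[20,-15,20,0,0,0],[20,-15,20,0,0,0],[20,-15,20,0,0,0],[20,-15,20,0,0,0],[15,-11,15,0,0,0],[10,-8,10,0,0,0],[6,-4,6,0,0,0],[0,0,0,0,0,0],[0,0,0,0,0,0],[0,0,0,0,0,0]]'
python3 - <<'E'
from mv import *
D=down(45,70,1);c=lambda p:np.array(p)+D[:,2]*14
a=plan(c([533.5,224.5,325]),D,n=1)
E
```

```text
time: 11.2
tool_pos: [614.6, -276.5, 301.2]
tcp_rot: [-3.141, -0.785, 1.221]
contact_force: [-0.2, -0.5, -1.1]
grip_width: 17.2
finger_force: 30.0
time: 12.4
tool_pos: [566.4, 59.7, 300.1]
tcp_rot: [-3.138, -0.785, 1.219]
contact_force: [0.6, 0.7, -0.8]
grip_width: 17.0
finger_force: 30.0
time: 13.4
tool_pos: [543.5, 233.3, 301.2]
tcp_rot: [3.141, -0.784, 1.221]
contact_force: [0.1, 0.4, -0.2]
grip_width: 17.1
finger_force: 30.0
n 1 row [8.6, -6.4, 7.7] [0.0009, 0.001, -0.0007]
maxspeed [0.26 0.16 0.15 0.03 0.16 0.18] end [-0.14  0.2   1.7   0.84  1.19 -0.1 ]
```

```bash
python3 -m jog '[[4.3,-3.2,3.8,0.0005,0.0005,-0.0004],[4.3,-3.2,3.8,0.0005,0.0005,-0.0004],[-5,0,5,0,0,0],[-7,0,7,0,0,0],[-4,0,4,0,0,0],[0,0,0,0,0,0],[0,0,0,0,0,0],[0,0,0,0,0,0]]'
python3 - <<'E'
from mv import *
D=down(45,70,1)
a=plan(np.array([533.5,224.5,302])+D[:,2]*14,D,n=1)
cs=cam('scene');ct=cam('top');o=bot.get_obs();A=R.from_euler('xyz',o['tcp_rot']).as_matrix()
c=o['tool_pos']-A[:,2]*32.8;print('c',c.round(1));out=[]
for n,k in(('scene',cs),('top',ct)):
    im=bot.capture(n);x,y=proj(k,c-[0,0,165])[0].astype(int)-[20,30]
    print(n,x,y,'tip',proj(k,c-[0,0,164.7]).round(1),'collar',proj(k,c-[0,0,64.7]).round(1),'top',proj(k,c+[0,0,21.3]).round(1))
    out.append(cv2.resize(im[y:y+48,x:x+40],(400,480),interpolation=cv2.INTER_CUBIC))
cv2.imwrite('pics/w4.png',np.hstack(out)[:,:,::-1])
E
```

```text
time: 14.2
tool_pos: [541.3, 247.0, 279.9]
tcp_rot: [3.14, -0.786, 1.224]
contact_force: [0.3, 0.4, -1.7]
grip_width: 17.4
finger_force: 30.0
n 1 row [-1.2, 0.4, 0.3] [-0.0002, -0.0006, 0.0014]
maxspeed [0.02 0.18 0.19 0.01 0.01 0.  ] end [-0.14  0.22  1.75  0.86  1.15 -0.15]
c [533.3 225.2 303.1]
scene 360 142 tip [[380.7 172.1]] collar [[387.8 146. ]] top [[394.5 120.9]]
top 137 154 tip [[157.9 184.4]] collar [[149.6 181.5]] top [[141.1 178.6]]
```

View pics/w4.png

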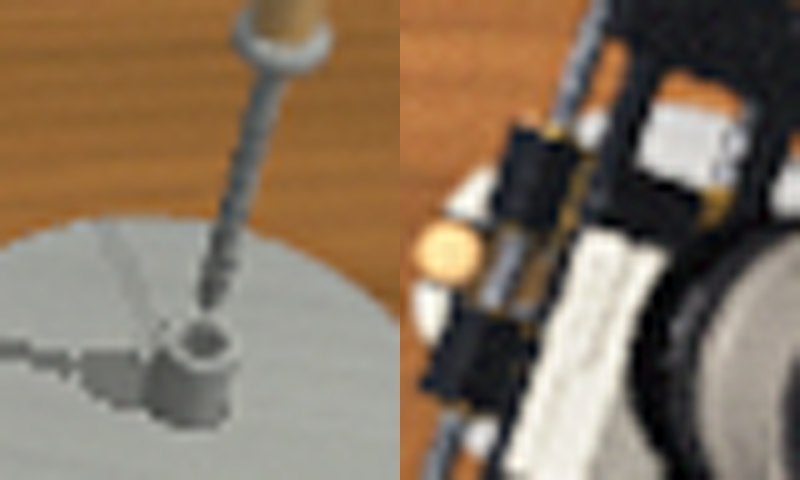

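The tip at scene (380.7,172.3) is directly over the mouth at (380.5,175.8), the rod is upright, and the state agrees. Descending into the tube.

```bash
python3 -m jog '[[-3,0,3,0,0,0],[-5,0,5,0,0,0],[-5,0,5,0,0,0],[-5,0,5,0,0,0],[-5,0,5,0,0,0],[0,0,0,0,0,0],[0,0,0,0,0,0]]'
python3 - <<'E'
from mv import *
D=down(45,70,1)
a=plan(np.array([533.3,225,195])+D[:,2]*14,D,n=8)
E
```

```text
time: 15.0
tool_pos: [541.1, 247.1, 247.0]
tcp_rot: [-3.141, -0.786, 1.223]
contact_force: [0.1, 0.3, -0.7]
grip_width: 17.1
finger_force: 30.0
n 8 row [-6.7, 0.0, 6.6] [-0.0001, -0.0001, 0.0001]
maxspeed [0.01 0.2  0.43 0.14 0.15 0.25] end [-0.13  0.33  1.93  0.99  0.97 -0.41]
```

```bash
python3 -m jog '[[-6.7,0,6.6,0,0,0],[-6.7,0,6.6,0,0,0],[-6.7,0,6.6,0,0,0],[-6.7,0,6.6,0,0,0],[-6.7,0,6.6,0,0,0],[-6.7,0,6.6,0,0,0],[-6.7,0,6.6,0,0,0],[-6.7,0,6.6,0,0,0],[0,0,0,0,0,0],[0,0,0,0,0,0]]'
python3 - <<'E'
from mv import *
D=down(45,70,1)
a=plan(np.array([533.3,225,189.7])+D[:,2]*14,D,n=3)
E
```

```text
time: 16.0
tool_pos: [541.0, 246.6, 171.8]
tcp_rot: [-3.142, -0.786, 1.223]
contact_force: [0.2, 0.1, -1.0]
grip_width: 17.4
finger_force: 30.0
n 3 row [-1.2, 0.1, 1.3] [-0.0003, -0.0002, 0.0003]
maxspeed [0.01 0.49 0.52 0.03 0.03 0.04] end [-0.13  0.33  1.94  1.    0.96 -0.42]
```

```bash
python3 -m jog '[[-1.2,0,1.2,0,0,0],[-1.2,0,1.2,0,0,0],[-1.2,0,1.2,0,0,0],[0,0,0,0,0,0],[0,0,0,0,0,0]]'; python3 -m jog '[[-0.7,0,0.7,0,0,0],[0,0,0,0,0,0],[0,0,0,0,0,0]]'
```

```text
time: 16.5
tool_pos: [540.9, 246.6, 166.9]
tcp_rot: [3.141, -0.786, 1.223]
contact_force: [-0.3, 0.6, -0.7]
grip_width: 17.4
finger_force: 30.0
time: 16.8
tool_pos: [541.2, 246.7, 166.3]
tcp_rot: [3.14, -0.787, 1.224]
contact_force: [0.6, 0.3, 1.7]
grip_width: 17.2
finger_force: 30.0
```

```bash
for i in 1; do python3 -m jog '[[-0.7,0,0.7,0,0,0],[0,0,0,0,0,0],[0,0,0,0,0,0]]'; python3 -m jog '[[-0.7,0,0.7,0,0,0],[0,0,0,0,0,0],[0,0,0,0,0,0]]'; done
```

```text
time: 17.1
tool_pos: [541.5, 246.9, 166.3]
tcp_rot: [3.139, -0.788, 1.225]
contact_force: [-1.6, -1.1, 8.3]
grip_width: 17.0
finger_force: 30.0
time: 17.4
tool_pos: [541.8, 247.2, 166.3]
tcp_rot: [3.138, -0.789, 1.226]
contact_force: [-2.6, -2.4, 14.0]
grip_width: 16.9
finger_force: 30.0
```

```bash
python3 -m jog '[[4,0,-4,0,0,0],[8,0,-8,0,0,0],[12,0,-12,0,0,0],[15,0,-15,0,0,0],[15,0,-15,0,0,0],[15,0,-15,0,0,0],[15,0,-15,0,0,0],[10,0,-10,0,0,0],[6,0,-6,0,0,0],[0,0,0,0,0,0],[0,0,0,0,0,0]]'
python3 - <<'E'
from mv import *
D=down(45,70,1);cp=lambda p,A:np.array(p)+A[:,2]*14
a=plan(cp([520,-150,330],D),D,n=12)
t=u(75);E=frame(t+dn,np.cross(t,dn));d=np.array([523.5,-35.5,140])-164.7*t;print(d)
b=plan(cp(d+[0,0,100],E),E,start=a,n=26)
b=plan(cp(d,E),E,start=b)
E
```

```text
time: 18.5
tool_pos: [540.5, 246.5, 304.4]
tcp_rot: [-3.141, -0.785, 1.222]
contact_force: [-0.5, 0.2, -0.8]
grip_width: 16.9
finger_force: 30.0
n 12 row [-20.9, 9.7, -21.2] [-0.0001, 0.0, 0.0]
maxspeed [0.7  0.33 0.52 0.15 0.5  0.46] end [-0.82  0.41  1.4   0.69  1.71 -0.5 ]
[ 480.87250327 -194.58798359  140.        ]
n 26 row [-1.9, 5.9, 1.2] [0.0, -0.0037, 0.1184]
maxspeed [0.07 0.11 0.18 0.05 0.03 1.24] end [-0.9   0.49  1.51  0.61  1.65  2.39]
n 3 row [23.6, 0.0, 23.6] [0.0, 0.0, 0.0]
maxspeed [0.   0.36 0.49 0.03 0.64 0.44] end [-0.9   0.59  1.64  0.61  1.47  2.26]
```

```bash
python3 -m jog '[[-5,2,-5,0,0,0],[-10,5,-10,0,0,0],[-16,8,-16,0,0,0],[-20,10,-20,0,0,0],[-22,10,-22,0,0,0],[-22,10,-22,0,0,0],[-22,10,-22,0,0,0],[-22,10,-22,0,0,0],[-22,10,-22,0,0,0],[-22,10,-22,0,0,0],[-22,10,-22,0,0,0],[-22,10,-22,0,0,0]]'
python3 -m jog '[[-15,7,-15,0,0,0],[-8,4,-8,0,0,0],[0,0,0,0,0,0.03],[0,0,0,0,0,0.07],[0,0,0,0,0,0.11],[0,0,0,0,0,0.11],[0,0,0,0,0,0.11],[0,0,0,0,0,0.11],[0,0,0,0,0,0.11],[0,0,0,0,0,0.11],[0,0,0,0,0,0.11],[0,0,0,0,0,0.11]]'
python3 -m jog '[[0,0,0,0,0,0.11],[0,0,0,0,0,0.11],[0,0,0,0,0,0.11],[0,0,0,0,0,0.11],[0,0,0,0,0,0.11],[0,0,0,0,0,0.11],[0,0,0,0,0,0.11],[0,0,0,0,0,0.11],[0,0,0,0,0,0.11],[0,0,0,0,0,0.11],[0,0,0,0,0,0.11],[0,0,0,0,0,0.11]]'
python3 - <<'E'
from mv import *
cp=lambda p,A:np.array(p)+A[:,2]*14
t=u(75);E=frame(t+dn,np.cross(t,dn));d=np.array([523.5,-35.5,140])-164.7*t
b=plan(cp(d,E),E,n=10)
E
```

```text
time: 19.7
tool_pos: [529.6, -92.8, 304.4]
tcp_rot: [-3.14, -0.787, 1.221]
contact_force: [0.2, 0.3, -0.9]
grip_width: 17.0
finger_force: 30.0
time: 20.9
tool_pos: [529.3, -123.8, 305.2]
tcp_rot: [-2.446, -0.402, 0.091]
contact_force: [-0.2, 0.3, 0.2]
grip_width: 17.3
finger_force: 30.0
time: 22.1
tool_pos: [529.3, -123.7, 305.3]
tcp_rot: [-2.502, 0.494, -0.915]
contact_force: [0.0, -0.2, -0.3]
grip_width: 17.2
finger_force: 30.0
n 10 row [14.9, 10.3, 9.3] [-0.0056, -0.0024, 0.0776]
maxspeed [0.14 0.22 0.38 0.1  0.28 0.49] end [-0.9   0.59  1.64  0.61  1.47  2.26]
```

```bash
python3 -m jog '[[14.9,10.3,9.3,-0.0056,-0.0024,0.0776],[14.9,10.3,9.3,-0.0056,-0.0024,0.0776],[14.9,10.3,9.3,-0.0056,-0.0024,0.0776],[14.9,10.3,9.3,-0.0056,-0.0024,0.0776],[14.9,10.3,9.3,-0.0056,-0.0024,0.0776],[14.9,10.3,9.3,-0.0056,-0.0024,0.0776],[14.9,10.3,9.3,-0.0056,-0.0024,0.0776],[14.9,10.3,9.3,-0.0056,-0.0024,0.0776],[14.9,10.3,9.3,-0.0056,-0.0024,0.0776],[14.9,10.3,9.3,-0.0056,-0.0024,0.0776],[0,0,0,0,0,0],[0,0,0,0,0,0]]'
python3 - <<'E'
from mv import *
cp=lambda p,A:np.array(p)+A[:,2]*14
t=u(75);E=frame(t+dn,np.cross(t,dn));d=np.array([523.5,-35.5,140])-164.7*t
b=plan(cp(d,E),E,n=1)
E
```

```text
time: 23.3
tool_pos: [488.5, -173.5, 117.0]
tcp_rot: [-3.133, 0.785, -1.823]
contact_force: [0.5, -0.1, -0.6]
grip_width: 16.9
finger_force: 30.0
n 1 row [-0.5, 1.9, 0.8] [-0.0016, -0.0001, 0.0065]
maxspeed [0.01 0.61 0.91 0.   0.23 0.11] end [-0.9   0.59  1.64  0.61  1.47  2.26]
```

```bash
python3 -m jog '[[-0.5,1.9,0.8,-0.0016,0,0.0065],[0,0,0,0,0,0],[0,0,0,0,0,0],[0,0,0,0,0,0],[0,0,0,0,0,0],[0,0,0,0,0,0]]'
python3 - <<'E'
from mv import *
cs=cam('scene');ct=cam('top');o=bot.get_obs();A=R.from_euler('xyz',o['tcp_rot']).as_matrix()
c=o['tool_pos']-A[:,2]*32.8;t=(A[:,2]+A[:,0])/np.sqrt(2);print('c',c,'t',t,'t2',(A[:,2]-A[:,0])/np.sqrt(2))
t=t if abs(t[2])<.3 else (A[:,2]-A[:,0])/np.sqrt(2)
out=[]
for n,k in(('scene',cs),('top',ct)):
    im=bot.capture(n);print(n,[proj(k,c+t*d)[0].round(1).tolist() for d in(-21,61.7,164.7)])
    x,y=proj(k,c+t*100)[0].astype(int)-[50,40];print(x,y)
    out.append(cv2.resize(im[y:y+100,x:x+100],(400,400),interpolation=cv2.INTER_CUBIC))
cv2.imwrite('pics/w5.png',np.hstack(out)[:,:,::-1])
E
```

```text
time: 23.9
tool_pos: [486.5, -173.0, 116.3]
tcp_rot: [3.14, 0.785, -1.835]
contact_force: [0.8, -0.1, 0.1]
grip_width: 16.9
finger_force: 30.0
c [ 480.47860764 -195.38566474  139.49937682] t [-1.10536831e-03 -5.81654063e-04 -9.99999220e-01] t2 [ 2.60050409e-01  9.65594668e-01 -8.49094205e-04]
scene [[222.7, 165.8], [251.4, 169.6], [287.9, 174.5]]
214 131
top [[289.7, 198.2], [265.7, 192.5], [235.9, 185.3]]
204 149
```

View pics/w5.png

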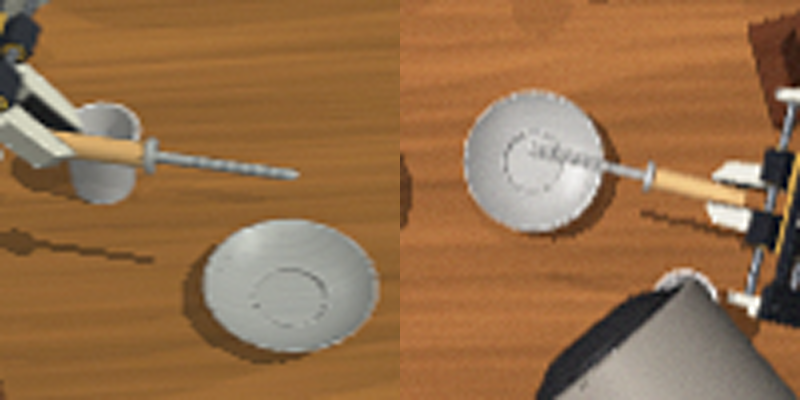

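The rod is level: tip at scene (288.5,174.5) and collar at (251.5,169.8), both as predicted for a level rod. The tip is over the dish centre, about 12 cm above the rim, and the cup is undisturbed. Handing in.

```bash
python3 -c "
from plant import bot
print(bot.get_obs()['dq'].round(4));print(bot.close_job())"
```

```text
[ 0.0003  0.0007  0.0005  0.0001  0.0016 -0.0002]
the job is handed in; nothing more can be done
None
```

The gauge rod went down the guide tube until its collar stopped on the mouth (about 14 N), was drawn right out, and is now held level and still with its tip over the drip dish, about 12 cm above the rim; the job was handed in at about 24 s.

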